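Seat the turntable tray on its spindle

ROBOT

A 6-joint arm with a two-finger parallel gripper is mounted at the origin on a cart in front of the work surface, level with it; the furniture and walls round the work are solid. World frame = base frame: x ahead of the robot, y to its left, z up, the work surface at z = 0. Lengths are in mm, angles in rad, forces in N, time in s.
With the tool pointing down it reaches from about 350 to 975 mm from the base axis. Payload 7.1 kg.
Tool frame: the origin (TCP) lies at the very end of the fingers, on their centre line; the grasp point (between the pads) lies ctrl.hold_point_z behind it (ctrl.hold_point_z is the distance from the TCP to the grasp point, in mm); z points along the fingers, y is the line along which they close (so a half turn about z gives the same grasp; the last joint's range is limited). The gripper opens to 88 mm and grips with 3 to 60 N. Pads are 20 mm wide; open, the fingers measure 115 mm over their backs; the gripper's body (75 mm by 178 mm) begins 61 mm behind the grasp point.
Start: joints at [1.128, 0.423, 1.63, -0, 1.089, -0.019], TCP at [256.984, 569.705, 198.875] pointing down, gripper open.
Joint ranges: [-3, 3], [-0.9, 2.11], [0.09, 2.58], [-1.31, 4.45], [0.11, 2.69], [-2.54, 2.54]. Speed limits (rad/s): [2.39, 2.39, 3.01, 3.14, 3.14, 3.14].

INTERFACE

Orientations are given as a rotation vector (axis times angle).
In Python, from workcell import ctrl gives the robot as it stands. The module is installed in compiled form; this text tells all that it offers.
- The arm moves only by the shell command python3 -m creep 'ROWS'. ROWS is JSON, a list of rows, each an object with "translation": the shift along the tool's x, y, z in mm, a list of three; "angular": the turn, a rotation vector about the tool's x, y, z in rad, a list of three; "jaw": the opening, from 0 (shut) to 1 (fully open). A call has exactly 8 rows; each row is the pose to reach, as a shift and turn from the pose commanded when the call began, along the tool's axes at that moment; what a row does not reach only later rows make up. A row lasts 1/8 s, in which the tool goes at most 62.5 mm and 10.7 degrees, less where a joint would pass 70% of its speed; a pose out of reach is approached as far as the arm can. A call with a gripper value outside its range is refused whole. The fingers move at their own pace and stop on an object; the grip force is fixed at half the most. Time passes only in rows, so rows that repeat a pose let the fingers close, or fill a call up. It gives the time, the measured TCP pose, the force, the opening and the grip force at its end, in the units of the state.
- ctrl.get_obs(): the state, without advancing time (a new reading comes with each control period).
- ctrl.get_image(name): name is "scene" or "top" or "wrist"; returns the picture (420x560x3 uint8, red, green, blue); there is no depth.
- ctrl.camera_info(name): a dict with "camera_matrix" (3x3 intrinsics, pixels), "world_from_camera" (4x4, takes a point from camera to world coordinates). Camera axes: x right, y up, looking along -z (the intrinsics and any distortion apply to the point x, -y, -z); pixel columns grow to the right and rows downward; lengths in mm; the calibration is good to about 2 mm. A picture is of the moment at which its call begins: read the wrist's pose just before it. camera_info takes no time and is no camera call; for the wrist camera it gives the pose at the moment of the call.
- ctrl.close_job(): hands the job in; it is judged then, once.
Trained networks look in the newest picture that a camera, given by its name, has taken for a name from the list of things; names that differ only in an ending like _2 or _b are one class to them, and where a whole thing is asked for, a point or a joint stands for the part that bears it (a point fixed in the world has none). Each returns a list of dicts, best first, with "score" (0 to 1); they miss things now and then, are a little off and sometimes report something else, mostly with a low value. They report only what shows in the picture. A call takes as long as a camera call.
- ctrl.look_for(camera, label): "rect" ([left, top, right, bottom] in pixels, round what is visible of it).
The state is a dict: "t": time; "qpos": joint angles; "qvel": joint speeds; "joint_torque": joint torques, N m; "ee_pos": TCP position; "orientation": TCP orientation; "ft_force": force on the tool from outside, world axes, zero at the start; "moment": the same for the moment, N m; "width": finger opening in mm; "grasp_force": force on a finger pad.
Only numpy, scipy, OpenCV 4.12 (cv2) and the standard library are available. Lean on these libraries where they do the work, as an engineer would, in place of code of your own. Each camera call takes 0.05 s, during which the arm holds its last target. There are 200 camera calls.

TASK

Put the round turntable tray back on its metal base: lift it by its handle, set it down gently on the base without letting go, and slide it about with light pressure until the hole in its middle finds the spindle, then let it drop down flat on the base and leave it there. The spindle is not quite in the middle of the base, and it must not be leaned on hard; leave the other things on the worktop alone.

Things in the scene. Friction and masses are not known exactly. Their poses are not given: they have to be found in the camera images.
- tray_handle (a point): Middle of the bridge handle of the loose turntable tray, straight above the tray's hole, 55 mm above its underside; z is up, square to the disc. The handle is a level bar 92 mm long (along this point's x), 14 mm wide (y), 16 mm tall (z), on two 10 mm posts at x = +-38 mm. Tray 0.34 to 0.55 kg in all, balanced about this point.
- tray_hole (a point): Centre of the through hole, 16 mm across, in the middle of the round wooden tray, at its underside; axes as tray_handle. The tray is a disc 170 mm across and 8 mm thick, with a rim 5 mm wide standing 10 mm above it at the edge. It starts flat on the worktop.
- stand_middle (a point): Centre of the turntable's round metal base, at the height of its top; z up. The base is fixed: a ring 140 mm across outside, 104 inside, level top 16 mm above the worktop, floor inside 5 mm high. The tray lies flat on the ring only with its hole over the spindle; otherwise it rides on the spindle's tip. Base and spindle bear at most 35 N from a tray held in the gripper.
- stand_floor (a point): Middle of the base's floor, 11 mm under stand_middle. Near it stands the upright steel spindle, 12 mm across, tip slightly bevelled, 14 mm higher than the ring's top, on a rubber suction foot stuck down by hand: its axis is 5 to 10 mm off this point, in a direction that differs each time and is not measured: to be seen or felt. It stands firm.
- spice_jar_1: Bystander, loose, to be left alone: glass spice jar with a lid, 45 mm wide, 106 tall; origin at the centre of its underside.
- spice_jar_3: Bystander, loose, to be left alone: glass spice jar with a lid, 45 mm wide, 106 tall; origin at the centre of its underside.
- spice_jar_5: Bystander, loose, to be left alone: glass spice jar with a lid, 45 mm wide, 106 tall; origin at the centre of its underside.
- mill_1: Bystander, loose, to be left alone: turned wooden pepper mill, 58 mm wide, 170 tall; origin at the centre of its underside.
- garlic_1: Bystander, loose, to be left alone: garlic bulb, 56 mm; origin at the centre of its underside.
- tin_1: Bystander, loose, to be left alone: food tin, 75 mm wide, 58 tall; origin at the centre of its underside.
- mug_1: Bystander, loose, to be left alone: mug, 86x120 mm, 88 tall; origin at the centre of its underside.
- egg_timer: Bystander, loose, to be left alone: round egg timer, 64 mm wide, 46 tall; origin at the centre of its underside.

How it is judged (in metres and radians):
On the way, in this order (a step that is already met when the one before it is completed fails the run):
1. the tray is lifted clear of the worktop in the gripper (height (world z) of tray_handle above 0.075 m and contact force between tray and the fingers above 0.5 N), for 0.2 s.
2. the tray, still held, is lowered on to the spindle or over it (z of tray_handle in the frame of stand_middle below 0.071 m and contact force between tray and the fingers above 0.5 N and horizontal distance between tray_handle and stand_middle below 0.06 m), for 0.05 s.
At the end, for the whole second after the job is handed in: The tray lies flat on the base's ring with the spindle through its hole: handle point 55 mm above the ring's top within 3 mm, tilted less than 0.04 rad (2.3 degrees), within 16 mm of the base's middle, at rest and released (z of tray_handle in the frame of stand_middle between 0.052 and 0.058 m and angle between tray_handle's own z axis and vertical below 0.04 rad and horizontal distance between tray_handle and stand_middle below 0.016 m and linear speed of tray below 0.02 m/s); the robot touches nothing.
It fails at once if the tray, while held, is pressed against the base or spindle with more than 35 N (contact force between tray and stand above 35 N and contact force between tray and the fingers above 0.5 N).
It fails at once if a bystander is moved more than 30 mm (distance of any of spice_jar_1, spice_jar_3, spice_jar_5, mill_1, garlic_1, tin_1, mug_1, egg_timer from where it was at the start of the episode above 0.03 m).
It also fails if it takes over 56 s, if anything falls off the work surface, if the arm or the gripper's body presses on something with over 40 N, if the wrist force passes 120 N, or if a joint passes its speed limit or range.

## Working session

There is one attempt and no reset: what is moved stays moved. The work goes in short steps, Python scripts to look and compute and a shell command to move; the robot and the scene stay as the last step left them, time stands still between calls to the robot, and variables do not carry over. Pictures are saved under pics/ and viewed, at most 10 in all, crops included, and the job is handed in when it is done.

```bash
mkdir -p pics; cat > h.py <<'E'
import numpy as np, cv2
from workcell import ctrl
from scipy.spatial.transform import Rotation as R
def snap(n,f):
    ci=ctrl.camera_info(n); im=np.array(ctrl.get_image(n)); cv2.imwrite('pics/'+f,im[:,:,::-1]); return ci,im
def ray(ci,u,v):
    K=np.array(ci["camera_matrix"]);T=np.array(ci["world_from_camera"])
    d=np.linalg.inv(K)@[u,v,1]; return T[:3,3],T[:3,:3]@[d[0],-d[1],-d[2]]
def px(ci,u,v,z):
    o,d=ray(ci,u,v); return (o+d*(z-o[2])/d[2]).round(1)
def proj(ci,p):
    K=np.array(ci["camera_matrix"]);T=np.array(ci["world_from_camera"])
    c=T[:3,:3].T@(np.array(p)-T[:3,3]); q=K@[c[0],-c[1],-c[2]]; return (q[:2]/q[2]).round(1)
E
python3 - <<'E'
from h import *
print(ctrl.hold_point_z); o=ctrl.get_obs(); print(o["t"],o["ee_pos"],o["orientation"],R.from_rotvec(o["orientation"]).as_matrix().round(3))
A=[]
for n in("top","scene"):
    ci,im=snap(n,n+"0.png");A.append(im)
    print(n,ci["camera_matrix"],ci["world_from_camera"], [k for k in ci])
    for l,z in(("tray_handle",55),("tray_hole",8),("stand_middle",16),("stand_floor",5)):
        for r in ctrl.look_for(n,l)[:2]:
            b=r["rect"];print(l,r["score"],b,px(ci,(b[0]+b[2])/2,(b[1]+b[3])/2,z))
E
```

```text
18.700000000000003
0.0 [256.75436491 569.19098332 198.12237168] [-6.60600045e-01 -3.07104452e+00  2.27406052e-03] [[-0.912  0.411 -0.001]
 [ 0.411  0.912 -0.001]
 [-0.    -0.001 -1.   ]]
top [[393.4523386    0.         275.88790048]
 [  0.         393.4523386  203.52884397]
 [  0.           0.           1.        ]] [[-2.42797179e-02  9.80235606e-01 -1.96338108e-01  3.23073703e+02]
 [-9.99692046e-01 -2.48142075e-02 -2.62449912e-04  7.34635574e+01]
 [-5.12923729e-03  1.96271272e-01  9.80536220e-01  1.03562705e+03]
 [ 0.00000000e+00  0.00000000e+00  0.00000000e+00  1.00000000e+00]] ['camera_matrix', 'world_from_camera']
tray_handle 0.65 [257.6, 197.7, 324.7, 259.7] [454.1  37.   55. ]
tray_hole 0.59 [257.8, 194.7, 324.6, 261.3] [462.2  35.1   8. ]
stand_middle 0.69 [171.7, 210.3, 224.2, 266.4] [440.1 278.5  16. ]
scene [[513.77398964   0.         279.54219578]
 [  0.         513.77398964 214.64538244]
 [  0.           0.           1.        ]] [[ 9.66585096e-01  1.34503806e-01 -2.18224606e-01  1.82672148e+02]
 [-2.56179845e-01  5.37477098e-01 -8.03424083e-01 -1.12370048e+03]
 [ 9.22713076e-03  8.32482490e-01  5.53974516e-01  8.99338728e+02]
 [ 0.00000000e+00  0.00000000e+00  0.00000000e+00  1.00000000e+00]] ['camera_matrix', 'world_from_camera']
tray_handle 0.72 [239.0, 221.6, 297.2, 261.9] [450.3 -21.5  55. ]
tray_hole 0.64 [238.6, 225.2, 295.9, 263.6] [459.8  28.1   8. ]
stand_middle 0.82 [224.0, 184.8, 265.2, 212.0] [444.8 277.3  16. ]
stand_middle 0.25 [330.6, 203.2, 356.2, 260.3] [690.7  23.1  16. ]
stand_floor 0.92 [221.9, 188.7, 266.3, 212.3] [443.8 282.3   5. ]
```

View pics/top0.png

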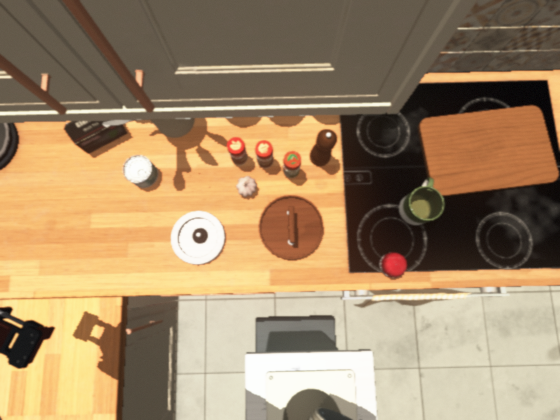

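View pics/scene0.png

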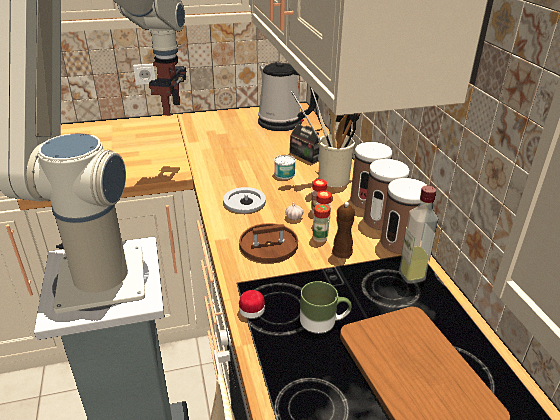

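The top view shows the tray at about (291,228) with its handle along the image column. The base is at (198,238), with the spindle near (200,236). I'll move over the base for a close wrist view.

```bash
python3 -m creep '[{"translation":[-30,-20,-20],"angular":[0,0,-0.06],"jaw":1},{"translation":[-75,-50,-40],"angular":[0,0,-0.14],"jaw":1},{"translation":[-125,-83,-60],"angular":[0,0,-0.22],"jaw":1},{"translation":[-175,-116,-60],"angular":[0,0,-0.3],"jaw":1},{"translation":[-225,-149,-60],"angular":[0,0,-0.36],"jaw":1},{"translation":[-265,-175,-60],"angular":[0,0,-0.42],"jaw":1},{"translation":[-287,-190,-60],"angular":[0,0,-0.42],"jaw":1},{"translation":[-287,-190,-60],"angular":[0,0,-0.42],"jaw":1}]'
python3 - <<'E'
from h import *
o=ctrl.get_obs(); print(o["t"],o["ee_pos"],R.from_rotvec(o["orientation"]).as_matrix().round(3),o["ft_force"])
ci,im=snap("wrist","w1.png"); print(np.round(ci["world_from_camera"],3),ci["camera_matrix"])
for l,z in(("stand_middle",16),("stand_floor",5),("tray_handle",55)):
    for r in ctrl.look_for("wrist",l)[:2]:
        b=r["rect"];print(l,r["score"],b,px(ci,(b[0]+b[2])/2,(b[1]+b[3])/2,z))
E
```

```text
t: 1.5
ee_pos: [441.2, 277.2, 259.0]
orientation: [0.011, 3.141, 0.0]
ft_force: [-1.0, 0.5, -0.2]
width: 87.8
grasp_force: 0.0
1.5 [441.22952858 277.18465021 259.02633445] [[-1.     0.007  0.   ]
 [ 0.007  1.     0.   ]
 [-0.     0.    -1.   ]] [-0.99319156  0.52852593 -0.24457814]
[[ 6.00000e-03 -9.65000e-01 -2.63000e-01  3.69049e+02]
 [ 1.00000e+00  6.00000e-03  1.00000e-03  2.77571e+02]
 [ 0.00000e+00 -2.63000e-01  9.65000e-01  4.44800e+02]
 [ 0.00000e+00  0.00000e+00  0.00000e+00  1.00000e+00]] [[307.68461223   0.         287.70774898]
 [  0.         307.68461223 209.03000916]
 [  0.           0.           1.        ]]
stand_middle 0.79 [241.1, 128.2, 336.6, 230.7] [442.8 278.9  16. ]
stand_floor 0.98 [237.7, 127.1, 339.6, 228.0] [442.  278.6   5. ]
tray_handle 0.97 [56.8, 134.7, 179.9, 253.6] [454.   57.7  55. ]
```

View pics/w1.png

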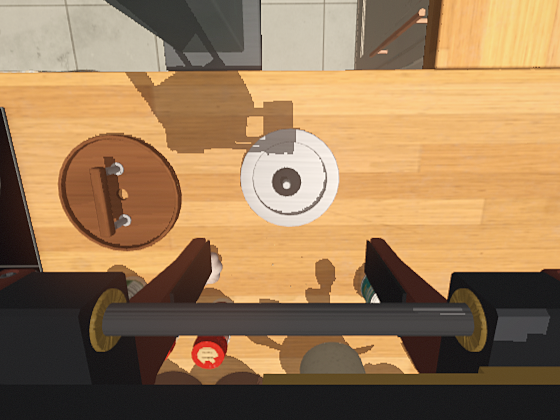

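The wrist view shows the ring at cols 241–338, rows 128–227. The spindle tip is near (287,184), inside the dark foot. The handle bar runs from about (95,170) to (111,235). I'll enlarge the view to measure these better.

```bash
python3 - <<'E'
from h import *
im=cv2.imread('pics/w1.png'); a=im[125:231,238:342]; b=im[155:245,80:140]
c=np.zeros((600,800,3),np.uint8)
a=cv2.resize(a,None,fx=4.5,fy=4.5,interpolation=cv2.INTER_CUBIC); b=cv2.resize(b,None,fx=5,fy=5,interpolation=cv2.INTER_CUBIC)
c[:a.shape[0],:a.shape[1]]=a; c[:b.shape[0],480:480+b.shape[1]]=b
cv2.imwrite('pics/c1.png',c)
E
```

```text
(no output)
```

View pics/c1.png

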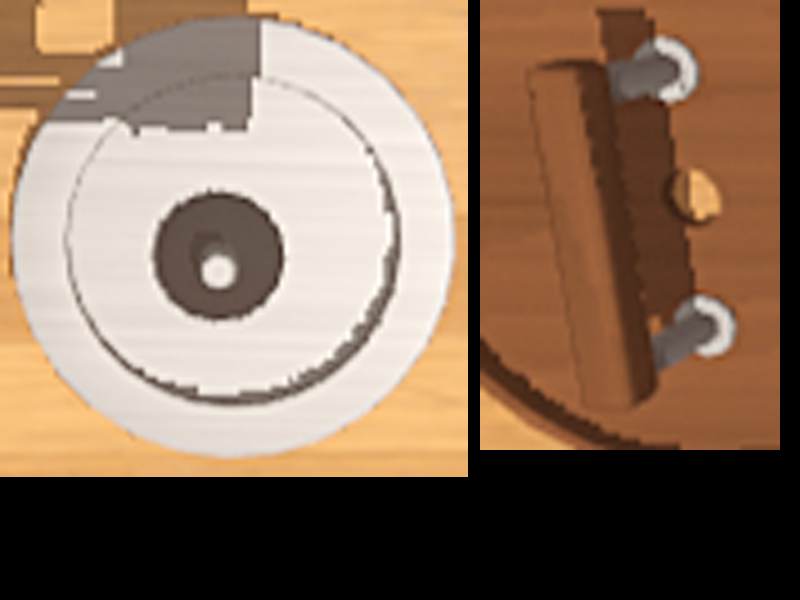

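The crop shows the ring centre at about (290,177.4) and the spindle tip at about (286.7,185.2). The handle's top face is centred at about (99.8,202.2), with the post bases at (118.4,169) and (127,220.2) and the hole at (123,194).

```bash
python3 - <<'E'
from h import *
ci=ctrl.camera_info("wrist")
print("ring",px(ci,290,177.4,16),"W",px(ci,240.7,178,16),px(ci,339.3,178,16),"tip",px(ci,286.7,185.2,30),"foot",px(ci,286.7,182.1,8))
print("handle",px(ci,99.8,202.2,63),"hole",px(ci,123,194,6),"posts",px(ci,118.4,169,8),px(ci,127,220.2,8))
p=px(ci,118.4,169,8)-px(ci,127,220.2,8);print(np.hypot(*p[:2]),np.degrees(np.arctan2(p[1],p[0])))
p=px(ci,(530+575)/10-16,155+65/5,63);q=px(ci,(582+630)/10-16,155+407/5,63);print(p,q,np.hypot(*(p-q)[:2]),np.degrees(np.arctan2((p-q)[1],(p-q)[0])))
E
```

```text
ring [438.6 282.6  16. ] W [439.3 213.4  16. ] [439.6 351.9  16. ] tip [447. 278.  30.] foot [446.7 278.    8. ]
handle [462.3  39.3  63. ] hole [464.1  39.2   6. ] posts [427.4  39.    8. ] [503.5  40.6   8. ]
76.11681811531538 -178.7955355746036
[418.6  39.8  63. ] [508.7  38.9  63. ] 90.10449489342912 179.42769715200424
```

```bash
python3 -m creep '[{"translation":[-3,-25,0],"angular":[0,0,0],"jaw":1},{"translation":[-8,-75,10],"angular":[0,0,0],"jaw":1},{"translation":[-13,-125,40],"angular":[0,0,0],"jaw":1},{"translation":[-19,-180,80],"angular":[0,0,0],"jaw":1},{"translation":[-23,-220,120],"angular":[0,0,0],"jaw":1},{"translation":[-24.5,-237.5,139],"angular":[0,0,0],"jaw":1},{"translation":[-24.5,-237.5,139],"angular":[0,0,0],"jaw":1},{"translation":[-24.5,-237.5,139],"angular":[0,0,0],"jaw":1}]'
python3 - <<'E'
from h import *
ci,im=snap("wrist","w2.png")
for p in([464,39.3,63],[418,39.3,63],[510,39.3,63],[426,39.3,8],[464,39.3,8]):print(p,proj(ci,p))
E
```

```text
t: 2.7
ee_pos: [464.7, 42.0, 120.6]
orientation: [0.004, 3.14, 0.0]
ft_force: [0.5, -0.1, -0.0]
width: 88.0
grasp_force: 0.0
[464, 39.3, 63] [284.4 214.9]
[418, 39.3, 63] [284.1 158.7]
[510, 39.3, 63] [284.6 266. ]
[426, 39.3, 8] [284.7 161. ]
[464, 39.3, 8] [284.9 199.4]
```

View pics/w2.png

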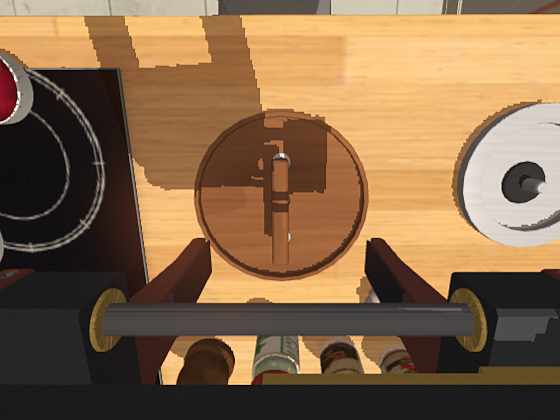

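The handle lies at col 281, rows 157–264, so it is at about y=37, x=463. I'll go down, grip and hold.

```bash
python3 -m creep '[{"translation":[1,-3,10],"angular":[0,0,0],"jaw":1},{"translation":[1,-3,30],"angular":[0,0,0],"jaw":1},{"translation":[1,-3,55],"angular":[0,0,0],"jaw":1},{"translation":[1,-3,75],"angular":[0,0,0],"jaw":1},{"translation":[1,-3,85],"angular":[0,0,0],"jaw":1},{"translation":[1,-3,85],"angular":[0,0,0],"jaw":1},{"translation":[1,-3,85],"angular":[0,0,0],"jaw":0.4},{"translation":[1,-3,85],"angular":[0,0,0],"jaw":0}]'
python3 -m creep '[{"translation":[0,0,0],"angular":[0,0,0],"jaw":0},{"translation":[0,0,0],"angular":[0,0,0],"jaw":0},{"translation":[0,0,0],"angular":[0,0,0],"jaw":0},{"translation":[0,0,0],"angular":[0,0,0],"jaw":0},{"translation":[0,0,0],"angular":[0,0,0],"jaw":0},{"translation":[0,0,0],"angular":[0,0,0],"jaw":0},{"translation":[0,0,0],"angular":[0,0,0],"jaw":0},{"translation":[0,0,0],"angular":[0,0,0],"jaw":0}]'
```

```text
t: 3.75
ee_pos: [463.6, 37.9, 35.6]
orientation: [0.006, 3.14, 0.0]
ft_force: [0.3, -0.2, -0.5]
width: 71.3
grasp_force: 0.0
t: 4.75
ee_pos: [463.0, 37.8, 34.9]
orientation: [-0.006, -3.142, 0.0]
ft_force: [0.5, -1.7, 0.7]
width: 13.3
grasp_force: 30.0
```

```bash
python3 -m creep '[{"translation":[0,0,-3],"angular":[0,0,0],"jaw":0},{"translation":[0,0,-12],"angular":[0,0,0],"jaw":0},{"translation":[0,0,-28],"angular":[0,0,0],"jaw":0},{"translation":[0,0,-48],"angular":[0,0,0],"jaw":0},{"translation":[0,0,-66],"angular":[0,0,0],"jaw":0},{"translation":[0,0,-77],"angular":[0,0,0],"jaw":0},{"translation":[0,0,-80],"angular":[0,0,0],"jaw":0},{"translation":[0,0,-80],"angular":[0,0,0],"jaw":0}]'
python3 - <<'E'
from h import *
o=ctrl.get_obs();print(o["ee_pos"],o["ft_force"],o["moment"],R.from_rotvec(o["orientation"]).as_matrix().round(4))
ci,im=snap("wrist","w3.png"); x,y,_=o["ee_pos"]
for p in([x,y,143],[x-46,y,143],[x+46,y,143],[x-38,y,88],[x-85,y,98]):print(np.round(p),proj(ci,p))
E
```

```text
t: 5.75
ee_pos: [462.9, 37.9, 114.9]
orientation: [-0.006, -3.142, -0.0]
ft_force: [0.9, 0.2, -4.0]
width: 13.2
grasp_force: 30.0
[462.89352419  37.91104206 114.88057111] [ 0.91140638  0.19227653 -4.03789852] [ 0.03126364  0.03182981 -0.03278235] [[-1.      0.0038 -0.    ]
 [ 0.0038  1.      0.    ]
 [ 0.      0.     -1.    ]]
[463.  38. 143.] [287.8 259.6]
[417.  38. 143.] [287.5 177.6]
[509.  38. 143.] [288.  330.8]
[425.  38.  88.] [287.6 176. ]
[378.  38.  98.] [287.3 103.8]
```

View pics/w3.png

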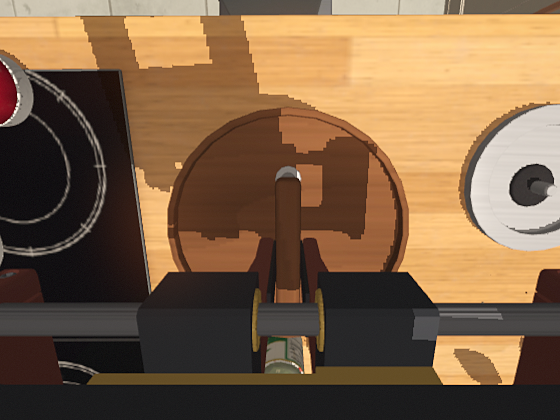

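The lifted tray is level. The bar's end at row 177 and the centre column at about 288 match my prediction, and the weight is 4 N. I'll carry it over the spindle, at about (446.5,277.5).

```bash
python3 -m creep '[{"translation":[1,12,0],"angular":[0,0,0],"jaw":0},{"translation":[4,50,0],"angular":[0,0,0],"jaw":0},{"translation":[7,100,0],"angular":[0,0,0],"jaw":0},{"translation":[11,150,0],"angular":[0,0,0],"jaw":0},{"translation":[14,195,0],"angular":[0,0,0],"jaw":0},{"translation":[16.5,228,5],"angular":[0,0,0],"jaw":0},{"translation":[17.3,239.5,10],"angular":[0,0,0],"jaw":0},{"translation":[17.3,239.5,15],"angular":[0,0,0],"jaw":0}]'
python3 -m creep '[{"translation":[0,0,10],"angular":[0,0,0],"jaw":0},{"translation":[0,0,18],"angular":[0,0,0],"jaw":0},{"translation":[0,0,24],"angular":[0,0,0],"jaw":0},{"translation":[0,0,28],"angular":[0,0,0],"jaw":0},{"translation":[0,0,30],"angular":[0,0,0],"jaw":0},{"translation":[0,0,30],"angular":[0,0,0],"jaw":0},{"translation":[0,0,30],"angular":[0,0,0],"jaw":0},{"translation":[0,0,30],"angular":[0,0,0],"jaw":0}]'
python3 - <<'E'
from h import *
o=ctrl.get_obs();print(o["ee_pos"],o["ft_force"],o["moment"],R.from_rotvec(o["orientation"]).as_matrix().round(4))
for n in("top","scene"): snap(n,n+"4.png")
E
```

```text
t: 6.8
ee_pos: [446.0, 277.8, 99.1]
orientation: [-0.004, -3.141, 0.001]
ft_force: [0.5, 0.2, -4.7]
width: 13.4
grasp_force: 30.0
t: 7.8
ee_pos: [446.8, 277.6, 70.1]
orientation: [0.006, 3.141, 0.0]
ft_force: [-0.3, -0.4, -4.3]
width: 13.2
grasp_force: 30.0
[446.75678969 277.58106995  70.08525586] [-0.34440486 -0.43619325 -4.27535076] [ 0.06148289  0.06247154 -0.01674372] [[-1.0e+00  3.7e-03  3.0e-04]
 [ 3.7e-03  1.0e+00  2.0e-04]
 [-3.0e-04  2.0e-04 -1.0e+00]]
```

```bash
python3 -m creep '[{"translation":[0,0,2],"angular":[0,0,0],"jaw":0},{"translation":[0,0,3.5],"angular":[0,0,0],"jaw":0},{"translation":[0,0,4.5],"angular":[0,0,0],"jaw":0},{"translation":[0,0,5],"angular":[0,0,0],"jaw":0},{"translation":[0,0,5.3],"angular":[0,0,0],"jaw":0},{"translation":[0,0,5.6],"angular":[0,0,0],"jaw":0},{"translation":[0,0,5.8],"angular":[0,0,0],"jaw":0},{"translation":[0,0,6],"angular":[0,0,0],"jaw":0}]'
python3 - <<'E'
from h import *
o=ctrl.get_obs();print(o["ee_pos"],o["ft_force"],o["moment"])
E
```

```text
t: 8.9
ee_pos: [446.7, 277.5, 63.9]
orientation: [0.006, 3.142, 0.0]
ft_force: [-0.9, 0.3, -4.2]
width: 13.1
grasp_force: 30.0
[446.70093394 277.45756538  63.90300905] [-0.91686575  0.33821561 -4.17334314] [ 0.05557778 -0.02844681  0.00480937]
```

```bash
python3 -m creep '[{"translation":[0,0,0.3],"angular":[0,0,0],"jaw":0},{"translation":[0,0,0.6],"angular":[0,0,0],"jaw":0},{"translation":[0,0,0.9],"angular":[0,0,0],"jaw":0},{"translation":[0,0,1.2],"angular":[0,0,0],"jaw":0},{"translation":[0,0,1.5],"angular":[0,0,0],"jaw":0},{"translation":[0,0,1.5],"angular":[0,0,0],"jaw":0},{"translation":[0,0,1.5],"angular":[0,0,0],"jaw":0},{"translation":[0,0,1.5],"angular":[0,0,0],"jaw":0}]'
python3 - <<'E'
from h import *
o=ctrl.get_obs();print(o["ee_pos"],o["ft_force"],o["moment"])
E
```

```text
t: 9.9
ee_pos: [446.7, 277.5, 62.4]
orientation: [0.006, 3.142, -0.0]
ft_force: [0.5, -0.3, -3.9]
width: 13.1
grasp_force: 30.0
[446.68861054 277.46737456  62.38795411] [ 0.46760224 -0.3095595  -3.91712719] [ 0.04117832  0.0077152  -0.0027662 ]
```

```bash
python3 -m creep '[{"translation":[0,0,0.5],"angular":[0,0,0],"jaw":0},{"translation":[0,0,1],"angular":[0,0,0],"jaw":0},{"translation":[0,0,1.5],"angular":[0,0,0],"jaw":0},{"translation":[0,0,2],"angular":[0,0,0],"jaw":0},{"translation":[0,0,2.5],"angular":[0,0,0],"jaw":0},{"translation":[0,0,2.5],"angular":[0,0,0],"jaw":0},{"translation":[0,0,2.5],"angular":[0,0,0],"jaw":0},{"translation":[0,0,2.5],"angular":[0,0,0],"jaw":0}]'
python3 - <<'E'
from h import *
o=ctrl.get_obs();print(o["ee_pos"],o["ft_force"],o["moment"])
E
```

```text
t: 10.9
ee_pos: [446.7, 277.5, 59.9]
orientation: [0.006, 3.142, 0.0]
ft_force: [0.1, -0.1, -4.3]
width: 13.4
grasp_force: 30.0
[446.67393656 277.46383115  59.8906264 ] [ 0.13164276 -0.05371521 -4.31606855] [ 0.05902685 -0.00527529 -0.02286755]
```

No contact at 5 mm below tip height, so the spindle is in the hole. I'll keep lowering it gently.

```bash
python3 -m creep '[{"translation":[0,0,1],"angular":[0,0,0],"jaw":0},{"translation":[0,0,2],"angular":[0,0,0],"jaw":0},{"translation":[0,0,3],"angular":[0,0,0],"jaw":0},{"translation":[0,0,4],"angular":[0,0,0],"jaw":0},{"translation":[0,0,5],"angular":[0,0,0],"jaw":0},{"translation":[0,0,6],"angular":[0,0,0],"jaw":0},{"translation":[0,0,6],"angular":[0,0,0],"jaw":0},{"translation":[0,0,6],"angular":[0,0,0],"jaw":0}]'
python3 -m creep '[{"translation":[0,0,0.5],"angular":[0,0,0],"jaw":0},{"translation":[0,0,1],"angular":[0,0,0],"jaw":0},{"translation":[0,0,1.5],"angular":[0,0,0],"jaw":0},{"translation":[0,0,2],"angular":[0,0,0],"jaw":0},{"translation":[0,0,2.3],"angular":[0,0,0],"jaw":0},{"translation":[0,0,2.6],"angular":[0,0,0],"jaw":0},{"translation":[0,0,2.6],"angular":[0,0,0],"jaw":0},{"translation":[0,0,2.6],"angular":[0,0,0],"jaw":0}]'
python3 - <<'E'
from h import *
o=ctrl.get_obs();print(o["ee_pos"],o["ft_force"],o["moment"])
snap("scene","s5.png")
im=cv2.imread('pics/s5.png')[120:280,180:380];cv2.imwrite('pics/s5c.png',cv2.resize(im,None,fx=3.7,fy=3.7))
E
```

```text
t: 11.9
ee_pos: [446.6, 277.5, 53.9]
orientation: [-0.006, -3.142, 0.0]
ft_force: [-0.4, -0.2, -3.7]
width: 13.5
grasp_force: 30.0
t: 12.9
ee_pos: [446.7, 277.4, 51.3]
orientation: [0.006, 3.142, -0.0]
ft_force: [-0.2, -0.6, -2.2]
width: 13.5
grasp_force: 30.0
[446.65614928 277.3969668   51.32254856] [-0.17561283 -0.64645738 -2.1885256 ] [-0.16453432 -0.06427395  0.03675163]
```

View pics/s5c.png

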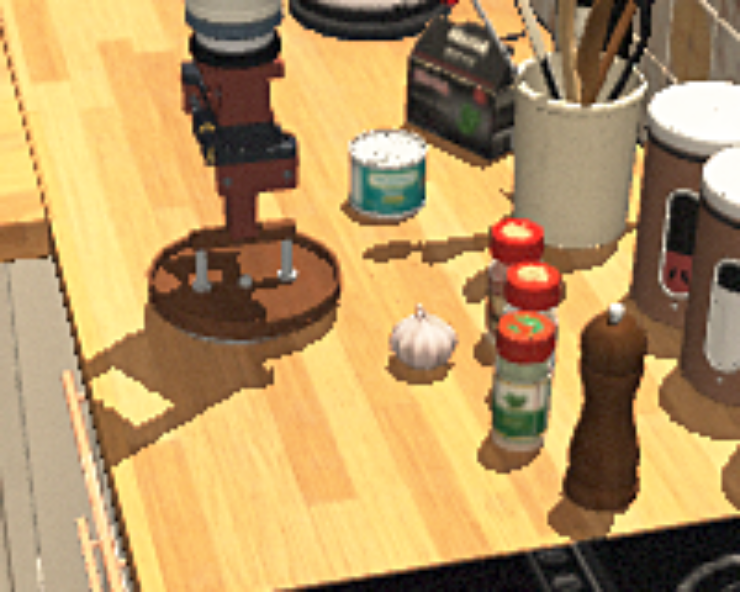

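The tray sits on the base, with the spindle tip showing through the hole at crop pixel (246,283). The force has dropped to 2.2 N, which means it is touching the ring. I'll press down a touch, release, and retreat upward.

```bash
python3 -m creep '[{"translation":[0,0,0.2],"angular":[0,0,0],"jaw":0},{"translation":[0,0,0.3],"angular":[0,0,0],"jaw":0},{"translation":[0,0,0.3],"angular":[0,0,0],"jaw":0.3},{"translation":[0,0,0.3],"angular":[0,0,0],"jaw":0.6},{"translation":[0,0,0.3],"angular":[0,0,0],"jaw":0.9},{"translation":[0,0,0.3],"angular":[0,0,0],"jaw":0.9},{"translation":[0,0,0.3],"angular":[0,0,0],"jaw":0.9},{"translation":[0,0,0.3],"angular":[0,0,0],"jaw":0.9}]'
python3 -m creep '[{"translation":[0,0,-5],"angular":[0,0,0],"jaw":0.9},{"translation":[0,0,-20],"angular":[0,0,0],"jaw":0.9},{"translation":[0,0,-45],"angular":[0,0,0],"jaw":0.9},{"translation":[0,0,-80],"angular":[0,0,0],"jaw":0.9},{"translation":[0,0,-120],"angular":[0,0,0],"jaw":0.9},{"translation":[0,0,-150],"angular":[0,0,0],"jaw":0.9},{"translation":[0,0,-165],"angular":[0,0,0],"jaw":0.9},{"translation":[0,0,-165],"angular":[0,0,0],"jaw":0.9}]'
python3 - <<'E'
from h import *
o=ctrl.get_obs();print(o["ee_pos"],o["ft_force"],o["width"])
ci,im=snap("wrist","w6.png")
for p in([446.7,277.5,71+8],[400.7,277.5,79],[492.7,277.5,79],[447,278,30]):print(p,proj(ci,p))
E
```

```text
t: 13.95
ee_pos: [446.6, 277.5, 51.0]
orientation: [-0.006, -3.142, 0.0]
ft_force: [0.4, -0.2, -1.4]
width: 70.0
grasp_force: 0.0
t: 14.95
ee_pos: [447.1, 277.7, 217.1]
orientation: [0.006, 3.14, 0.002]
ft_force: [0.1, 0.5, -0.6]
width: 78.8
grasp_force: 0.0
[447.08284546 277.72280556 217.06055057] [ 0.10337001  0.51597803 -0.59486724] 78.75508259027978
[446.7, 277.5, 79] [287.3 194. ]
[400.7, 277.5, 79] [287.2 150.7]
[492.7, 277.5, 79] [287.5 234.3]
[447, 278, 30] [287.7 185.6]
```

View pics/w6.png

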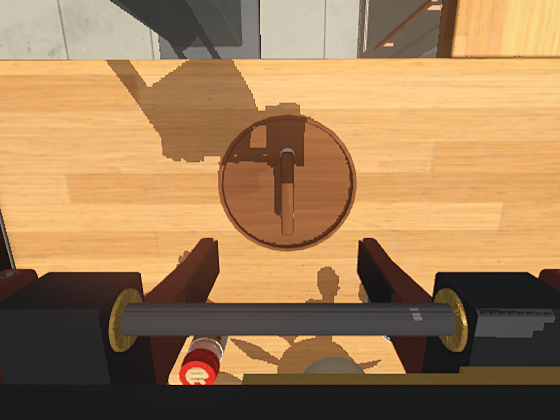

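The handle is at col 287, rows 149–235, where I predicted it. The tray is flat on the base and clear of the gripper.

```bash
python3 -c "
from workcell import ctrl
print(ctrl.close_job())"
```

```text
the job is handed in; nothing more can be done
None
```

The tray is flat on its base with the spindle through its hole, released and clear of the gripper, and the job is handed in (about 15 s used); the hole was over the spindle at the first lowering so no sliding was needed, and no verdict was returned.

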